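Set the attenuator's click sleeve to 5 and shelve it

TASK

Take the attenuator module that stands alone on the bench by its white housing (never carry it by the black sleeve) and put it down in the aluminium holder with the four corner lips, then turn the sleeve there until its white line clicks in at 5. Then take it by the housing again and stand it upright on the low shelf in the gap between the other two modules: square to the shelf, in line with them, clear of both, its scale facing the same way as theirs. Leave the other two modules, the dish and the lens cap where they are.

Things in the scene. Friction and masses are not known exactly. Their poses are not given: they have to be found in the camera images.
- module: the module to set, alone on the bench: white 56 x 56 x 36 mm block with an upright black sleeve (30 mm diameter, 24 mm high) in the middle of its top, 0.35 kg. Origin: centre of its underside, z up. Black numerals 0 to 7 on the housing's top around the sleeve, 30 degrees apart, clockwise seen from above; +x points between 3 and 4, 5 lies 45 degrees clockwise of it
- module_scale (a point): middle of the upper edge of the module's scale side: 28 mm along +x from its centre, 36 mm up
- sleeve (a joint): angle of the module's sleeve against its housing in rad: 0 at numeral 0, growing clockwise seen from above, 0.5236 per numeral (5 is 2.618), stops at 0 and at 7 (3.665); it clicks into place at each numeral and needs about 0.05 N m
- sleeve_grip: the black sleeve of the module: 30 mm diameter, 24 mm high, no taper. Origin on its axis at its foot, 36 mm above the module's underside; a white line runs from its axis across its top and down its side, and points at the set numeral (it turns with the sleeve)
- sleeve_line (a point): outer end of the white line on the sleeve's top edge, 15 mm from the axis, 60 mm above the module's underside
- holder: fixed aluminium plate 84 x 84 x 6 mm on the bench with four L-shaped corner lips that rise 8 mm above the plate and leave a 61 mm square for a module; each lip runs 17 mm or less along a side, and the middle of every side is open. Origin: centre of its underside, x and y along its sides; a seated module's underside is 6 mm above it
- shelf: fixed low grey shelf board 160 mm (x) by 460 mm (y) on two feet, its top 40 mm above the bench. Origin: bench level under its centre, its x points to the front of the scales of the modules on it, its y along the row
- left_module: module already on the shelf, at the +y end of the row: white 56 x 56 x 36 mm block with an upright black sleeve (30 mm diameter, 24 mm high) in the middle of its top. Origin: centre of the underside, x towards the middle of its scale. Leave it
- right_module: the same kind of module at the -y end of the row, about 150 mm from the other, so that one module fits between with about 19 mm to spare on each side. Leave it
- dish: closed clear petri dish, 55 mm diameter, 14 mm high, on the bench. Origin: centre of the underside. Leave it
- cap: black lens cap, 36 mm diameter, 10 mm high, near the -y end of the shelf. Origin: centre of the underside. Leave it
Things that resemble listed ones, but are neither listed nor needed, are in the scene too. Of the things like the holder, leave any that is brown, pink or turquoise; of the rest the smaller one is meant.

How it is judged:
On the way, in this order (a step that is already met when the one before it is completed fails the run):
1. the module sits flat in the holder, between its four lips (x of module in the frame of holder between -0.005 and 0.005 m and y of module in the frame of holder between -0.005 and 0.005 m and z of module in the frame of holder between 0.003 and 0.0085 m and angle between module's own z axis and vertical below 0.08 rad), for 0.2 s.
2. in the holder, the sleeve is turned to 5 (all of step 1 and value of joint sleeve between 2.488 and 2.748 rad), for 0.3 s.
At the end, for the whole second after the job is handed in: the sleeve stands at 5 (within 0.13 rad); the module stands upright and still on the shelf between the other two, at least 4 mm clear of both, within 12 mm of in line with each, square to the shelf within 0.16 rad, its scale facing the same way as theirs, and released (value of joint sleeve between 2.488 and 2.748 rad and y of module in the frame of left_module below -0.06 m and y of module in the frame of right_module above 0.06 m and x of module in the frame of left_module between -0.012 and 0.012 m and x of module in the frame of right_module between -0.012 and 0.012 m and z of module in the frame of shelf between 0.037 and 0.0435 m and angle between module's own z axis and vertical below 0.06 rad and angle between the x axis of module and the x axis of shelf, either way round below 0.16 rad and x of module_scale in the frame of left_module above 0.005 m and linear speed of module below 0.02 m/s and contact force between the fingers and module below 0.2 N); the robot touches nothing.
It fails at once if the module is carried by its sleeve (contact force between the fingers and sleeve_grip above 2 N and (height (world z) of module between 0.018 and 0.036 m or height (world z) of module above 0.048 m)).
It fails at once if a module on the shelf is moved more than 20 mm (distance of any of left_module, right_module from where it was at the start of the episode above 0.02 m).
It fails at once if the dish or the lens cap is moved more than 25 mm (distance of any of dish, cap from where it was at the start of the episode above 0.025 m).
It also fails if it takes over 72 s, if anything falls off the work surface, if the arm or the gripper's body presses on something with over 40 N, if the wrist force passes 120 N, or if a joint passes its speed limit or range.

ROBOT

A 7-joint arm with a two-finger parallel gripper is mounted at the origin on the work surface. World frame = base frame: x ahead of the robot, y to its left, z up, the work surface at z = 0. Lengths are in m, angles in rad, forces in N, time in s.
With the tool pointing down it reaches from about 0.4 to 0.85 m from the base axis. Payload 4.5 kg.
Tool frame: the origin (TCP) lies midway between the tips of the shut fingers; the grasp point (between the pads) lies 19 mm behind it; z points along the fingers, y is the line along which they close (so a half turn about z gives the same grasp; the last joint's range is limited). The gripper opens to 88 mm and grips with 3 to 60 N. Pads are 18 mm wide; open, the fingers measure 123 mm over their backs; the gripper's body (75 mm by 187 mm) begins 45 mm behind the grasp point.
Start: joints at [-1.169, 0.689, -0.195, 1.565, 0.157, 0.902, -0.215], TCP at [0.225, 0.583, 0.239] pointing down, gripper open.
Joint ranges: [-3.01, 3.01], [-0.46, 2.08], [-1.47, 1.51], [0.13, 2.56], [-1, 4.14], [0.04, 2.09], [-2.66, 2.66]. Speed limits (rad/s): [2.57, 2.57, 3.14, 3.14, 3.14, 3.14, 3.14].

INTERFACE

Orientations are given as a unit quaternion [x, y, z, w].
In Python, from plant import r gives the robot as it stands.
- The arm moves only by the tool move_arm, never from a script. Its argument "targets" is a list that holds one entry, the list of rows, each a list of 7 numbers: the opening, from 0 (shut) to 1 (fully open), then the shift along the tool's x, y, z in mm, then the turn, a rotation vector about the tool's x, y, z in degrees. In form: [[[claw, dx, dy, dz, ax, ay, az], ...]]. A call has 1 to 10 rows; each row is the pose to reach, as a shift and turn from the pose commanded when the call began, along the tool's axes at that moment; what a row does not reach only later rows make up. A row lasts 1/8 s, in which the tool goes at most 62.5 mm and 10.7 degrees, less where a joint would pass 70% of its speed; a pose out of reach is approached as far as the arm can. A call with a gripper value outside its range is refused whole. The fingers move at their own pace and stop on an object; "newtons" is the grip in N (left out, the last holds). Time passes only in rows, so rows that repeat a pose let the fingers close. It gives the time, the measured TCP pose, the force, the opening and the grip force at its end, in the units of the state.
- r.get_state(): the state, without advancing time (a new reading comes with each control period).
- r.snapshot(name): name is "side" or "top"; returns the picture (384x512x3 uint8, red, green, blue); there is no depth.
- r.camera_info(name): a dict with "fx", "fy", "cx", "cy" (pixels), "R" (3x3) and "t" (3): a world point X has camera coordinates R X + t. Camera axes: x right, y down, z forward; pixel columns grow to the right and rows downward; lengths in m; the calibration is good to about 2 mm. A picture is of the moment at which its call begins. camera_info takes no time and is no camera call.
- r.finish_job(): hands the job in; it is judged then, once.
The state is a dict: "clock": time; "q": joint angles; "qd": joint speeds; "joint_torque": joint torques, N m; "tool_pos": TCP position; "eef_rot": TCP orientation; "contact_force": force on the tool from outside, world axes, zero at the start; "moment": the same for the moment, N m; "opening": opening from 0.0 (shut) to 1.0 (fully open); "finger_force": force on a finger pad.
Only numpy, scipy, OpenCV 4.12 (cv2) and the standard library are available. Lean on these libraries where they do the work, as an engineer would, in place of code of your own. Each camera call takes 0.05 s, during which the arm holds its last target. There are 200 camera calls.

## Working session

There is one attempt and no reset: what is moved stays moved. The work goes in short steps, Python scripts to look and compute and a tool call to move; the robot and the scene stay as the last step left them, time stands still between calls to the robot, and variables do not carry over. Pictures are saved under pics/ and viewed, at most 10 in all, crops included, and the job is handed in when it is done.

Besides the shell and the picture viewer there is one more tool, called after "Emit:" by a JSON object that holds its "name" and its "arguments", one argument or row to a line. move_arm: Moves the arm, as the interface text tells. Its arguments: {"type":"object","properties":{"targets":{"type":"array","items":{"type":"array","items":{"type":"array","items":{"type":"number"}}}},"newtons":{"type":"number"}},"required":["targets"]}

```bash
mkdir -p pics
python3 - <<'E'
from plant import r
import cv2
for n in("top","side"):
    cv2.imwrite(f"pics/{n}0.png",cv2.resize(r.snapshot(n)[:,:,::-1],(800,600),interpolation=cv2.INTER_CUBIC))
    print(n,r.camera_info(n))
s=r.get_state();print(s)
E
```

```text
top {'fx': 411.8088932001812, 'fy': 411.8088932001812, 'cx': 262.44223360222094, 'cy': 193.8442059470811, 'R': array([[ 0.02103114, -0.99957902, -0.01998686],
       [-0.98679577, -0.0175426 , -0.16101666],
       [ 0.16059826,  0.02310931, -0.98674929]]), 't': array([-0.06070258,  0.45717742,  0.97892074])}
side {'fx': 349.87045665680876, 'fy': 349.87045665680876, 'cx': 254.66150302667234, 'cy': 194.6707671814679, 'R': array([[-0.99702135, -0.076927  , -0.00553744],
       [-0.04444792,  0.63177825, -0.77387378],
       [ 0.06303022, -0.77132255, -0.63331565]]), 't': array([0.43793038, 0.0939002 , 0.87801502])}
{'clock': 0.1, 'q': array([-1.16920391,  0.68986816, -0.1945298 ,  1.56625055,  0.15730106,
        0.90252527, -0.21510363]), 'qd': array([ 0.00072367, -0.00319594, -0.00069934, -0.00421188, -0.00203687,
       -0.00082083,  0.0003654 ]), 'joint_torque': array([-3.63818755e-03, -5.28504431e+01, -1.27192140e+00, -1.53839904e+01,
       -5.26883290e-02,  1.99213151e-03,  4.03204194e-05]), 'tool_pos': array([0.22455238, 0.58264594, 0.23800763]), 'eef_rot': array([ 1.82821026e-01,  9.83145861e-01, -8.24824883e-04, -9.06206142e-05]), 'contact_force': array([ 0.14019999, -0.84066001, -0.89570246]), 'moment': array([-0.04474931, -0.00182123, -0.01895988]), 'finger_force': 0.0, 'opening': 0.9969718065006853}
```

View pics/top0.png

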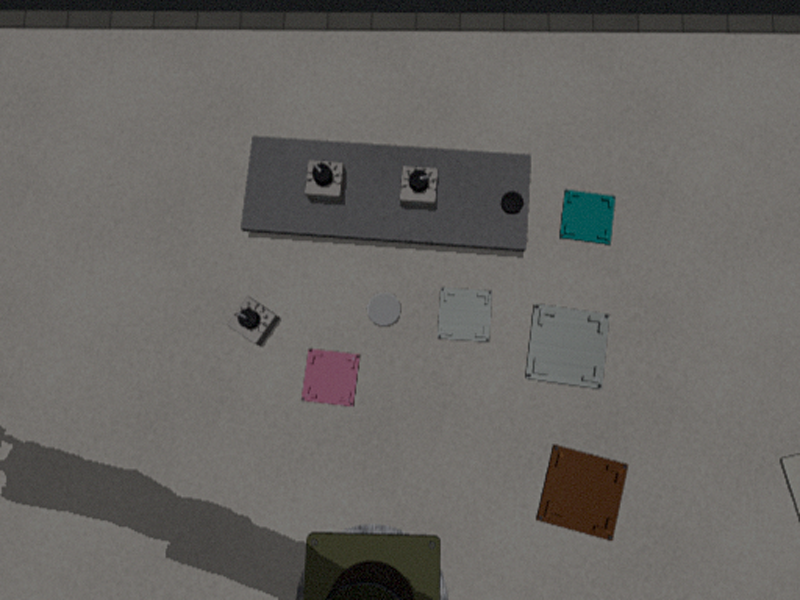

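View pics/side0.png

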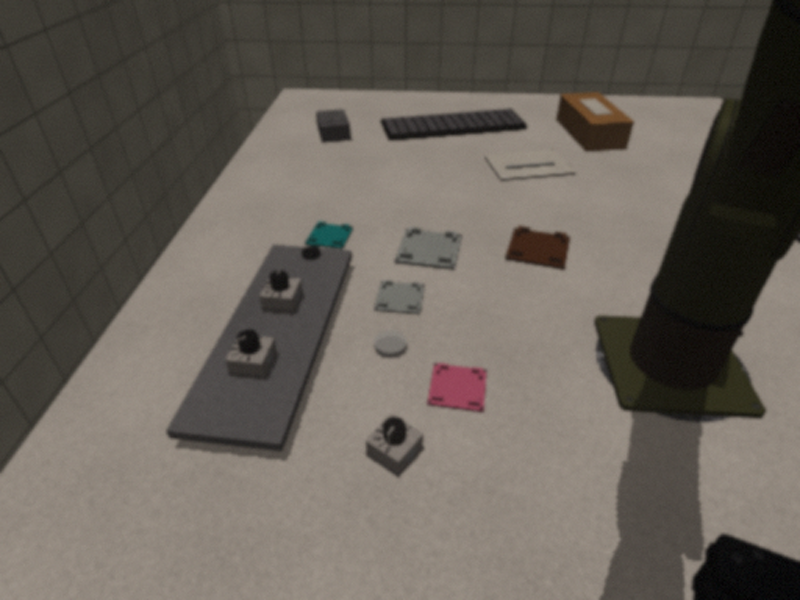

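Top view, 800x600 pixels: the lone module is at (252,320), and the shelf modules are at (323,180) and (419,187). There are five holder-like plates: turquoise (588,217), pink (331,378), brown (582,492), a large grey one (567,345) and a small grey one (465,315). The small grey plate fits, because the coloured ones are excluded and it is the smaller of the other two. I'll confirm this in enlarged crops.

Run:
```python
from plant import r
import cv2,numpy as np
def tile(im,x,y,w,h,s):
    c=cv2.resize(im[y:y+h,x:x+w],None,fx=s,fy=s,interpolation=cv2.INTER_CUBIC)
    for i in range(0,w,10): cv2.line(c,(i*s,0),(i*s,8 if (x+i)%50 else 16),(0,0,255),1); 
    for i in range(0,h,10): cv2.line(c,(0,i*s),(8 if (y+i)%50 else 16,i*s),(0,0,255),1)
    cv2.putText(c,f"{x},{y}",(12,28),0,.4,(0,0,255)); return c
for n in("top","side"):
    a=np.mean([r.snapshot(n).astype(float) for _ in range(6)],0)
    np.save(f"pics/{n}.npy",a)
    im=np.clip(a*1.6,0,255).astype(np.uint8)[:,:,::-1]
    if n=="top": L=[(140,185,50,37),(275,180,50,37),(190,95,50,37),(245,98,50,37)]
    else: L=[(228,263,50,37),(230,173,50,37),(140,207,50,37),(160,167,50,37)]
    t=[tile(im,*l,8) for l in L]
    cv2.imwrite(f"pics/{n}1.png",np.vstack([np.hstack(t[:2]),np.hstack(t[2:])]))
```

```text
(no output)
```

View pics/top1.png

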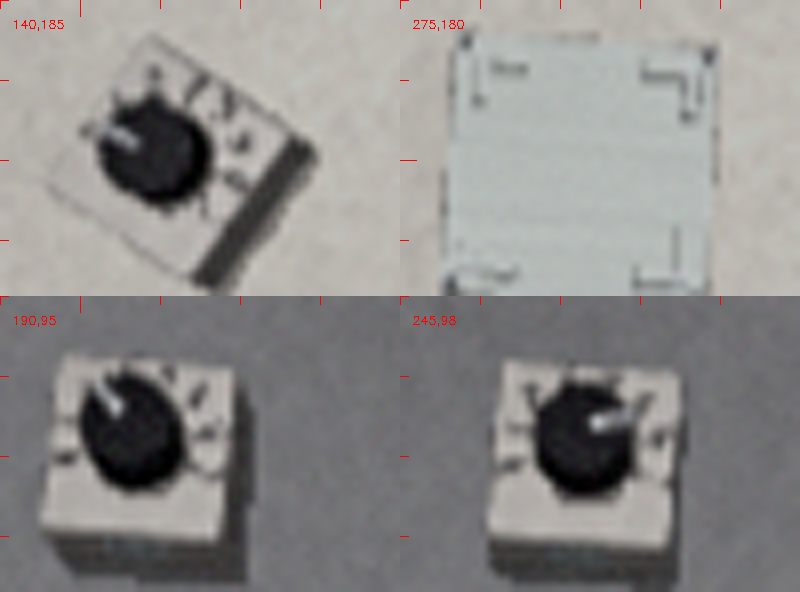

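View pics/side1.png

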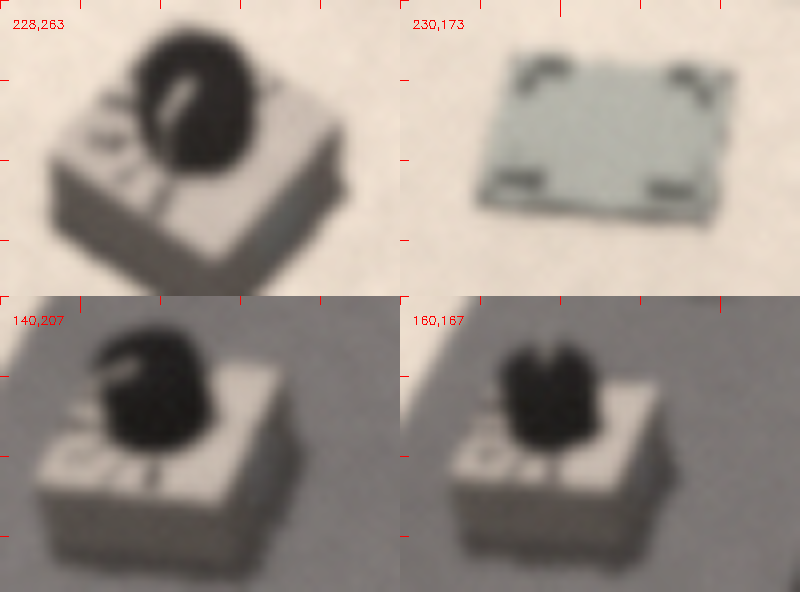

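Top crop: the lone module's housing-top corners are at about (158,189), (177,202), (165,220) and (145,208) in raw pixels. Numerals run clockwise from the left, so +x points up-right, and its white line points at about 0. The small plate is plain grey aluminium with four lips. On the shelf modules the scales face up in the image (+x world). The side crop shows the same corners, so I can triangulate.

```bash
cat > h.py <<'E'
import numpy as np,cv2
from plant import r
from scipy.optimize import least_squares
from scipy.spatial.transform import Rotation as Ro
CI={n:r.camera_info(n) for n in("top","side")}
def K(c): return np.array([[c['fx'],0,c['cx']],[0,c['fy'],c['cy']],[0,0,1]])
def P(n): c=CI[n]; return K(c)@np.c_[c['R'],c['t']]
def proj(n,X):
    h=(P(n)@np.c_[X,np.ones(len(X))].T); return (h[:2]/h[2]).T
def tri(a,b):
    X=cv2.triangulatePoints(P("top"),P("side"),np.float64(a).T,np.float64(b).T); return (X[:3]/X[3]).T
def fit(obs,p0):  # obs: list (cam, local xyz, px)
    def X(p,l): return np.r_[p[:2]+Ro.from_euler('z',p[3]).as_matrix()[:2,:2]@l[:2],p[2]+l[2]]
    f=lambda p:np.concatenate([proj(n,[X(p,np.array(l))])[0]-px for n,l,px in obs])
    s=least_squares(f,p0); return s.x,np.sqrt(np.mean(s.fun**2))
E
python3 - <<'E'
from h import *
def px(t,o,x0=0,y0=0): return [((u-x0+.5)/8-.5+o[0],(v-y0+.5)/8-.5+o[1]) for u,v in t]
h=.028
M={"mod":(px([(148,35),(298,137),(197,280),(45,185)],(140,185)),px([(52,158),(342,125),(213,265)],(228,263)),
   # local corners
   [(h,h),(h,-h),(-h,-h),(-h,h)],[0,2,3],[.44,.25,0,-.6]),
 "left":(px([(65,356),(235,368),(222,540),(42,528)],(190,95),0,296),px([(38,485),(220,502),(285,370)],(140,207),0,296),
   [(h,h),(h,-h),(-h,-h),(-h,h)],[0,3,2],[.65,.15,.04,0]),
 "right":(px([(503,360),(682,373),(668,548),(487,532)],(245,98),400,296),px([(450,480),(618,492),(658,385)],(160,167),400,296),
   [(h,h),(h,-h),(-h,-h),(-h,h)],[0,3,2],[.65,0,.04,0])}
for k,(t,s,l,idx,p0) in M.items():
    print(k,"tri",tri([t[i] for i in idx],s).round(4).tolist())
    obs=[("top",(*c,.036),p) for c,p in zip(l,t)]+[("side",(*l[i],.036),p) for i,p in zip(idx,s)]
    print("   fit",*fit(obs,p0))
# holder: blue-ish mask
for n,(x,y) in dict(top=(297,201),side=(256,190)).items():
    a=np.load(f"pics/{n}.npy"); b=cv2.GaussianBlur(a,(0,0),.7); m=((b[:,:,2]-b[:,:,0])>-4).astype(np.uint8)
    print(n,b[y,x],b[y,x-35])
    m=cv2.morphologyEx(m,cv2.MORPH_CLOSE,np.ones((5,5)));_,lab,st,ce=cv2.connectedComponentsWithStats(m)
    i=lab[y,x];print(n,st[i],ce[i])
    c=cv2.findContours((lab==i).astype(np.uint8),0,1)[0][0]
    q=cv2.approxPolyDP(cv2.convexHull(c),4,True);print(q.reshape(-1,2).tolist(),cv2.minAreaRect(c))
E
```

```text
mod tri [[0.4665, 0.2094, 0.0304], [0.3911, 0.1905, 0.0264], [0.4203, 0.2386, 0.03]]
   fit [ 0.42881237  0.19982658 -0.00728153 -0.56775008] 0.44338628058399343
left tri [[0.68, 0.1127, 0.0709], [0.625, 0.1171, 0.0721], [0.6216, 0.0616, 0.0715]]
   fit [ 0.65083465  0.08767289  0.03583008 -0.06113915] 0.35327585453924387
right tri [[0.6725, -0.0357, 0.0709], [0.6167, -0.0321, 0.072], [0.6135, -0.0873, 0.0733]]
   fit [ 0.64295793 -0.06152239  0.03600188 -0.05198855] 0.2753961118570273
top [113.4690382 116.5104249 114.6499472] [112.69914289 109.87135918 106.17522963]
top [ 280  184   40   35 1152] [297.17274306 201.0078125 ]
[[282, 184], [314, 186], [319, 196], [312, 218], [280, 216]] ((299.3326721191406, 201.1770477294922), (38.612159729003906, 33.62189865112305), 3.5763344764709473)
side [112.98360009 112.89481637 107.22488514] [139.93150575 131.1267238  121.58291543]
side [     0      0    512    384 191412] [252.91948258 190.1009968 ]
[[511, 0]] ((510.0, 1.5), (3.0, 2.0), 90.0)
```

```bash
cat >> h.py <<'E'
def quad(n,y,x,thr,S=8,R=34):
    a=np.load(f"pics/{n}.npy"); b=cv2.GaussianBlur(a,(0,0),.8)
    d=(b[:,:,2]-b[:,:,0])[y-R:y+R,x-R:x+R].astype(np.float32)
    d=cv2.resize(d,None,fx=S,fy=S,interpolation=cv2.INTER_CUBIC)
    m=(d>thr).astype(np.uint8); m=cv2.morphologyEx(m,cv2.MORPH_OPEN,np.ones((15,15)));m=cv2.morphologyEx(m,cv2.MORPH_CLOSE,np.ones((41,41)))
    lab=cv2.connectedComponents(m)[1]; m=lab==lab[R*S,R*S]
    return m
E
python3 - <<'E'
from h import *
S,R=8,34
ms={n:quad(n,y,x,t) for n,y,x,t in(("top",201,297,-3),("side",190,256,-12))}
off={"top":(297-R,201-R),"side":(256-R,190-R)}
import itertools
def iou(p,cams=("top","side")):
    B=np.array(list(itertools.product((-.042,.042),(-.042,.042),(0,.006))))
    c,s=np.cos(p[2]),np.sin(p[2]); X=np.c_[p[0]+c*B[:,0]-s*B[:,1],p[1]+s*B[:,0]+c*B[:,1],B[:,2]+(p[3] if len(p)>3 else 0)]
    v=0
    for n in cams:
        q=((proj(n,X)-off[n]+.5)*S-.5).astype(np.float32); im=np.zeros(ms[n].shape,np.uint8)
        cv2.fillConvexPoly(im,cv2.convexHull(q).round().astype(np.int32),1); v+=(im&ms[n]).sum()/(im|ms[n]).sum()
    return -v/len(cams)
from scipy.optimize import minimize
for p0,cams in(((.47,-.12,-.05),("top",)),((.47,-.12,-.05),("side",)),((.47,-.12,-.05),("top","side")),((.47,-.12,-.05,0),("top","side"))):
    simplex=np.array([p0]+[np.add(p0,np.eye(len(p0))[i]*[.02,.02,.1,.01][i]) for i in range(len(p0))])
    s=minimize(iou,p0,args=(cams,),method="Nelder-Mead",options=dict(initial_simplex=simplex));print(cams,s.x.round(4),s.fun)
# module with fixed z and single-view comparisons
h=.028
def px(t,o,x0=0,y0=0): return [((u-x0+.5)/8-.5+o[0],(v-y0+.5)/8-.5+o[1]) for u,v in t]
t=px([(148,35),(298,137),(197,280),(45,185)],(140,185));s=px([(52,158),(342,125),(213,265)],(228,263));l=[(h,h),(h,-h),(-h,-h),(-h,h)]
T=[("top",(*c,.036),p) for c,p in zip(l,t)];Sd=[("side",(*l[i],.036),p) for i,p in zip([0,2,3],s)]
for obs in(T,Sd,T+Sd):
    f=lambda p:np.concatenate([proj(n,[np.r_[p[:2]+np.array([[np.cos(p[2]),-np.sin(p[2])],[np.sin(p[2]),np.cos(p[2])]])@q[:2],q[2]]])[0]-u for n,q,u in obs])
    z=least_squares(f,[.43,.2,-.57]);print("mod z=0",z.x.round(4),np.abs(z.fun).max())
E
```

```text
('top',) [ 0.4471 -0.1389 -0.0553] -0.9871880477422585
('side',) [ 0.447  -0.137  -0.0252] -0.9463766181769652
('top', 'side') [ 0.4471 -0.1386 -0.0491] -0.9566344723985571
('top', 'side') [ 0.4471 -0.1393 -0.0536 -0.002 ] -0.9666699249721223
mod z=0 [ 0.4275  0.1979 -0.553 ] 0.6455311122391834
mod z=0 [ 0.4285  0.2049 -0.5836] 1.028954409125248
mod z=0 [ 0.4282  0.201  -0.5715] 1.9807762153388921
```

```bash
cat >> h.py <<'E'
def go(x,y,z,yaw):
    s=r.get_state(); R0=Ro.from_quat(s["eef_rot"]).as_matrix()
    a=np.radians(yaw); c,k=np.cos(a),np.sin(a)
    R1=np.array([[-k,c,0],[c,k,0],[0,0,-1.]])
    print("t",round(s["clock"],2),"pos",s["tool_pos"].round(4),"yaw",np.degrees(np.arctan2(R0[1,1],R0[0,1])).round(2),"q",s["q"].round(2),"op",round(s["opening"],3))
    print("shift mm",(R0.T@(np.array([x,y,z])-s["tool_pos"])*1000).round(1),"turn deg",np.degrees(Ro.from_matrix(R0.T@R1).as_rotvec()).round(2))
E
python3 -c "
from h import *
go(.428,.199,.13,-32)"
```

```text
t 0.7 pos [0.2247 0.5832 0.2388] yaw 68.93 q [-1.17  0.69 -0.19  1.57  0.16  0.9  -0.22] op 0.998
shift mm [-327.9 -285.5  108.7] turn deg [  0.    -0.   100.93]
```

Emit:
{"name": "move_arm", "arguments": {
  "targets": [
    [[1,-165,-143,54,0,0,50],[1,-328,-285,109,0,0,101],[1,-328,-285,109,0,0,101],[1,-328,-285,109,0,0,101],[1,-328,-285,109,0,0,101],[1,-328,-285,109,0,0,101],[1,-328,-285,109,0,0,101],[1,-328,-285,109,0,0,101],[1,-328,-285,109,0,0,101],[1,-328,-285,109,0,0,101]]
  ]
}}

```text
clock: 1.95
tool_pos: [0.4287, 0.1993, 0.1297]
eef_rot: [0.876, 0.482, 0.0, -0.0]
contact_force: [-0.9, -0.8, 0.2]
opening: 0.996
finger_force: 0.0
```

Emit:
{"name": "move_arm", "arguments": {
  "targets": [
    [[1,0,0,0,0,0,0],[1,0,0,0,0,0,0]]
  ]
}}

```text
clock: 2.2
tool_pos: [0.4284, 0.1996, 0.1298]
eef_rot: [0.875, 0.485, 0.0, -0.0]
contact_force: [-1.2, 0.2, 0.8]
opening: 1.001
finger_force: 0.0
```

```bash
python3 -c "
from h import *
go(.428,.199,.006,-32)
im=r.snapshot('top')[:,:,::-1];im2=r.snapshot('side')[:,:,::-1]
f=lambda a,x,y:cv2.resize(np.clip(a[y:y+75,x:x+100]*1.5,0,255).astype(np.uint8),(400,300),interpolation=cv2.INTER_CUBIC)
cv2.imwrite('pics/a.png',np.hstack([f(im,110,165),f(im2,200,240)]))"
```

```text
t 2.2 pos [0.4284 0.1996 0.1298] yaw -31.98 q [-0.63  0.7   0.15  2.13 -0.3   0.34 -0.78] op 1.001
shift mm [ -0.8  -0.  123.8] turn deg [-0.   -0.02  0.02]
```

View pics/a.png

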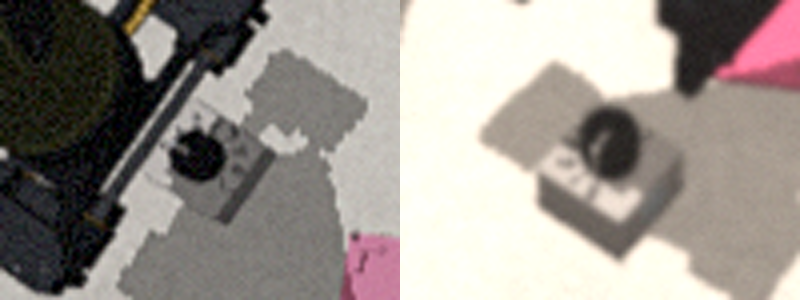

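The fingers straddle the module, with finger pixels in the top crop at about (95,210) and (225,45), and they line up with its scale axis. Descending to grip.

Emit:
{"name": "move_arm", "arguments": {
  "targets": [
    [[1,0,0,40,0,0,0],[1,0,0,80,0,0,0],[1,0,0,110,0,0,0],[1,0,0,122,0,0,0],[1,0,0,122,0,0,0],[0.5,0,0,122,0,0,0],[0.5,0,0,122,0,0,0],[0.5,0,0,122,0,0,0],[0.5,0,0,122,0,0,0],[0.5,0,0,122,0,0,0]]
  ],
  "newtons": 25
}}

```text
clock: 3.55
tool_pos: [0.4279, 0.1998, 0.0082]
eef_rot: [0.875, 0.485, 0.0, -0.0]
contact_force: [-1.9, 0.2, 6.5]
opening: 0.636
finger_force: 25.0
```

```bash
python3 -c "
from h import *
go(.4471,-.1389,.1,-3.2)"
```

```text
t 3.55 pos [0.4279 0.1998 0.0082] yaw -32.04 q [-0.55  0.94  0.02  2.16 -0.37  0.04 -0.72] op 0.636
shift mm [-276.9  195.9  -92. ] turn deg [ -0.03  -0.03 -28.84]
```

Emit:
{"name": "move_arm", "arguments": {
  "targets": [
    [[0.5,0,0,-30,0,0,0],[0.5,0,0,-80,0,0,0],[0.5,-50,35,-92,0,0,-5],[0.5,-100,71,-92,0,0,-10],[0.5,-150,106,-92,0,0,-16],[0.5,-200,142,-92,0,0,-21],[0.5,-240,170,-92,0,0,-25],[0.5,-265,188,-92,0,0,-28],[0.5,-277,196,-92,0,0,-29],[0.5,-277,196,-92,0,0,-29]]
  ]
}}

```text
clock: 4.8
tool_pos: [0.4471, -0.1396, 0.0995]
eef_rot: [0.726, 0.687, -0.0, -0.0]
contact_force: [0.4, 0.3, -3.9]
opening: 0.631
finger_force: 25.0
```

Emit:
{"name": "move_arm", "arguments": {
  "targets": [
    [[0.5,0,0,40,0,0,0],[0.5,0,0,50,0,0,0],[0.5,0,0,50,0,0,0],[0.5,0,0,50,0,0,0]]
  ]
}}

```text
clock: 5.3
tool_pos: [0.4477, -0.1389, 0.0504]
eef_rot: [0.726, 0.688, 0.0, 0.0]
contact_force: [0.3, -0.2, -2.1]
opening: 0.637
finger_force: 25.0
```

```bash
python3 -c "
from h import *
go(.4471,-.1389,.015,-3.2)
L=[]
for n,x,y in(('top',255,160),('side',210,140)):
    a=np.mean([r.snapshot(n).astype(float) for _ in range(4)],0);np.save(f'pics/{n}_b.npy',a)
    L.append(cv2.resize(np.clip(a[y:y+75,x:x+66]*1.6,0,255).astype(np.uint8)[:,:,::-1],None,fx=6,fy=6,interpolation=cv2.INTER_CUBIC))
cv2.imwrite('pics/b.png',np.hstack(L))"
```

```text
t 5.3 pos [ 0.4477 -0.1389  0.0504] yaw -3.03 q [ 0.22  0.85 -0.03  2.17  0.17  0.13 -0.02] op 0.637
shift mm [-0.  -0.7 35.4] turn deg [ 0.05 -0.    0.17]
```

View pics/b.png

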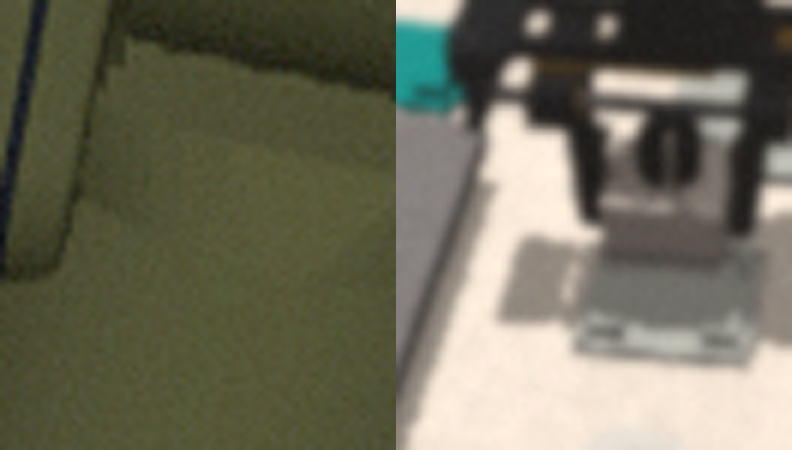

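Run:
```python
from h import *
s=r.get_state();p=s["tool_pos"];y=np.radians(-3.1);c,k=np.cos(y),np.sin(y)
def W(o,l,z): return [[o[0]+c*a-k*b,o[1]+k*a+c*b,z+d] for a,b,d in l]
f=lambda q:((q+.5-[210,140])*6-.5+[396,0]).round(0).tolist()
h=.028
print("bottom front L,R",f(proj("side",W(p,[(h,h,0),(-h,h,0)],p[2]-.008))))
print("top front L,R, back",f(proj("side",W(p,[(h,h,.036),(-h,h,.036)],p[2]-.008))))
o=(.4471,-.1389);e=.0315
print("holder front plate top corners",f(proj("side",W(o,[(.042,.042,.006),(-.042,.042,.006),(.042,.042,0),(-.042,.042,0)],0))))
print("sleeve top",f(proj("side",W(p,[(0,0,.06),(0,0,.036)],p[2]-.008))))
```

```text
bottom front L,R [[603.0, 263.0], [724.0, 272.0]]
top front L,R, back [[601.0, 199.0], [725.0, 208.0]]
holder front plate top corners [[572.0, 341.0], [751.0, 355.0], [572.0, 350.0], [750.0, 365.0]]
sleeve top [[671.0, 125.0], [671.0, 168.0]]
```

Run:
```python
from h import *
a=np.load("pics/side_b.npy").mean(2)
p=a[166:206,248:262]
# shear-correct (slope 9/121) relative to col 254
o=[]
for v in range(167,204): o.append(np.mean([np.interp(v+(c-254.5)*.078,np.arange(384),a[:,c]) for c in range(247,263)]))
print(dict(zip(range(167,204),np.round(o,0).astype(int).tolist())))
y=np.radians(-3.1);c,k=np.cos(y),np.sin(y);q=r.get_state()["tool_pos"]
for nm,oo,b,z in(("top",q,.028,q[2]+.028),("bot",q,.028,q[2]-.008),("plate top",(.4471,-.1389),.042,.006),("plate bot",(.4471,-.1389),.042,0)):
    print(nm,proj("side",[[oo[0]-k*b,oo[1]+c*b,z]]))
```

```text
{167: 36, 168: 37, 169: 41, 170: 48, 171: 57, 172: 66, 173: 74, 174: 77, 175: 70, 176: 59, 177: 55, 178: 54, 179: 54, 180: 53, 181: 52, 182: 49, 183: 49, 184: 55, 185: 63, 186: 67, 187: 69, 188: 69, 189: 69, 190: 69, 191: 69, 192: 70, 193: 75, 194: 86, 195: 98, 196: 106, 197: 107, 198: 100, 199: 95, 200: 111, 201: 132, 202: 142, 203: 144}
top [[254.09834309 173.57754997]]
bot [[254.18385275 184.1678024 ]]
plate top [[253.70328556 197.54367964]]
plate bot [[253.71884464 199.18833497]]
```

Predicted and observed edges agree within about 0.2 px, both for the module's underside (row 184.3) and for the plate's edge (row 199). Lowering.

Emit:
{"name": "move_arm", "arguments": {
  "targets": [
    [[0.5,0,-0.5,20,0,0,0],[0.5,0,-0.5,30,0,0,0],[0.5,0,-0.5,34,0,0,0],[0.5,0,-0.5,36,0,0,0],[0.5,0,-0.5,36,0,0,0],[0.5,0,-0.5,36,0,0,0]]
  ],
  "newtons": 15
}}

```text
clock: 6.45
tool_pos: [0.4468, -0.1394, 0.0142]
eef_rot: [0.726, 0.688, 0.0, 0.0]
contact_force: [-1.4, 0.1, 3.5]
opening: 0.634
finger_force: 15.0
```

Emit:
{"name": "move_arm", "arguments": {
  "targets": [
    [[1,0,0,0,0,0,0],[1,0,0,0,0,0,0],[1,0,0,0,0,0,0],[1,0,0,-40,0,0,0],[1,0,0,-86,0,0,0],[1,0,0,-86,0,0,-20],[1,0,0,-86,0,0,-40],[1,0,0,-86,0,0,-75],[1,0,0,-86,0,0,-75],[1,0,0,-86,0,0,-75]]
  ]
}}

```text
clock: 7.7
tool_pos: [0.4467, -0.1395, 0.0997]
eef_rot: [0.334, 0.943, -0.0, -0.0]
contact_force: [0.3, -0.3, 0.4]
opening: 1.0
finger_force: 0.0
```

Emit:
{"name": "move_arm", "arguments": {
  "targets": [
    [[1,0,0,0,0,0,0],[1,0,0,0,0,0,0],[1,0,0,0,0,0,0]]
  ]
}}

```text
clock: 8.07
tool_pos: [0.4468, -0.1394, 0.0997]
eef_rot: [0.338, 0.941, -0.0, -0.0]
contact_force: [-0.8, -0.5, 0.7]
opening: 0.998
finger_force: 0.0
```

```bash
python3 -c "
from h import *
go(.4471,-.1394,.045,-3.2+75)
n,x,y='side',215,140
a=np.mean([r.snapshot(n).astype(float) for _ in range(4)],0);np.save(f'pics/{n}_c.npy',a)
cv2.imwrite('pics/c.png',cv2.resize(np.clip(a[y:y+72,x:x+80]*1.6,0,255).astype(np.uint8)[:,:,::-1],None,fx=8,fy=8,interpolation=cv2.INTER_CUBIC))"
```

```text
t 8.07 pos [ 0.4468 -0.1394  0.0997] yaw 50.55 q [ 0.36  0.75 -0.26  2.14  0.6   0.32  0.48] op 0.998
shift mm [-0.2  0.2 54.7] turn deg [-1.000e-02  0.000e+00 -2.125e+01]
```

View pics/c.png

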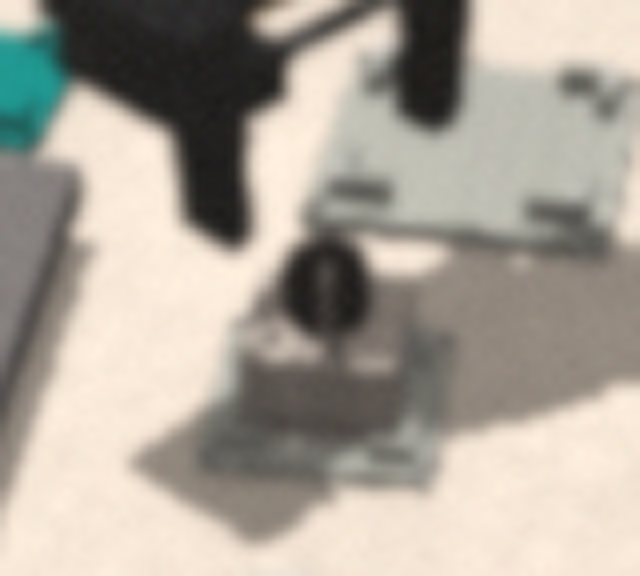

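The module sits square on the plate between the lips, with its front bottom edge at (240–400,425) in the crop, and the sleeve line points down the image toward 0. Next I'll align the gripper and grip the sleeve.

Emit:
{"name": "move_arm", "arguments": {
  "targets": [
    [[0.7,0,0,0,0,0,-10.5],[0.7,0,0,0,0,0,-21],[0.7,0,0,25,0,0,-21],[0.7,0,0,48,0,0,-21],[0.7,0,0,54.5,0,0,-21],[0.7,0,0,54.5,0,0,-21],[0.2,0,0,54.5,0,0,-21],[0.2,0,0,54.5,0,0,-21],[0.2,0,0,54.5,0,0,-21],[0.2,0,0,54.5,0,0,-21]]
  ],
  "newtons": 15
}}

```text
clock: 9.52
tool_pos: [0.4472, -0.1391, 0.0455]
eef_rot: [0.159, 0.987, 0.0, 0.001]
contact_force: [0.8, 1.0, 3.1]
opening: 0.333
finger_force: 15.0
```

Emit:
{"name": "move_arm", "arguments": {
  "targets": [
    [[0.2,0,0,0,0,0,0],[0.2,0,0,0,0,0,0],[0.2,0,0,0,0,0,0]]
  ]
}}

```text
clock: 9.9
tool_pos: [0.4472, -0.1391, 0.0455]
eef_rot: [0.159, 0.987, 0.0, 0.0]
contact_force: [0.4, 0.9, 6.2]
opening: 0.333
finger_force: 15.0
```

Emit:
{"name": "move_arm", "arguments": {
  "targets": [
    [[0.2,0,0,0,0,0,8],[0.2,0,0,0,0,0,16],[0.2,0,0,0,0,0,24],[0.2,0,0,0,0,0,32],[0.2,0,0,0,0,0,40],[0.2,0,0,0,0,0,48],[0.2,0,0,0,0,0,56],[0.2,0,0,0,0,0,64],[0.2,0,0,0,0,0,72],[0.2,0,0,0,0,0,75]]
  ]
}}

```text
clock: 11.15
tool_pos: [0.447, -0.1394, 0.0455]
eef_rot: [0.728, 0.685, 0.0, 0.0]
contact_force: [-0.5, 0.8, 5.9]
opening: 0.337
finger_force: 15.0
```

Emit:
{"name": "move_arm", "arguments": {
  "targets": [
    [[0.2,0,0,0,0,0,8],[0.2,0,0,0,0,0,16],[0.2,0,0,0,0,0,24],[0.2,0,0,0,0,0,32],[0.2,0,0,0,0,0,40],[0.2,0,0,0,0,0,48],[0.2,0,0,0,0,0,56],[0.2,0,0,0,0,0,64],[0.2,0,0,0,0,0,72],[0.2,0,0,0,0,0,75]]
  ]
}}

```text
clock: 12.4
tool_pos: [0.4467, -0.1388, 0.0455]
eef_rot: [0.995, 0.101, -0.0, -0.0]
contact_force: [0.8, 1.8, 5.3]
opening: 0.334
finger_force: 15.0
```

```bash
python3 -c "
from h import *
go(.4471,-.1389,.045,-3.2-75);print(r.get_state()['moment'])"
```

```text
t 12.4 pos [ 0.4467 -0.1388  0.0455] yaw -78.45 q [ 0.17  0.86  0.06  2.17 -0.42  0.12 -0.75] op 0.334
shift mm [0.3 0.2 0.5] turn deg [-0.06  0.01 -0.25]
[0.27507659 0.16438393 0.19968921]
```

Emit:
{"name": "move_arm", "arguments": {
  "targets": [
    [[0.2,0,0,0,0,0,0],[0.2,0,0,0,0,0,0],[1,0,0,0,0,0,0],[1,0,0,0,0,0,0],[1,0,0,0,0,0,0],[1,0,0,-30,0,0,0],[1,0,0,-55,0,0,0],[1,0,0,-55,0,0,-10],[1,0,0,-55,0,0,-20],[1,0,0,-55,0,0,-30]]
  ]
}}

```text
clock: 13.65
tool_pos: [0.4467, -0.1395, 0.1002]
eef_rot: [0.934, 0.358, -0.0, 0.0]
contact_force: [0.5, 0.0, 0.4]
opening: 1.0
finger_force: 0.0
```

Emit:
{"name": "move_arm", "arguments": {
  "targets": [
    [[1,0,0,0,0,0,-10],[1,0,0,0,0,0,-20],[1,0,0,0,0,0,-30],[1,0,0,0,0,0,-40],[1,0,0,0,0,0,-45],[1,0,0,0,0,0,-45],[1,0,0,0,0,0,-45]]
  ]
}}

```text
clock: 14.52
tool_pos: [0.4467, -0.1395, 0.1001]
eef_rot: [0.728, 0.685, -0.0, -0.0]
contact_force: [0.3, -0.3, -0.1]
opening: 1.001
finger_force: 0.0
```

```bash
python3 -c "
from h import *
go(.4471,-.1389,.0142,-3.2)
n,x,y='side',225,150
a=np.mean([r.snapshot(n).astype(float) for _ in range(6)],0);np.save(f'pics/{n}_d.npy',a)
cv2.imwrite('pics/d.png',cv2.resize(np.clip(a[y:y+60,x:x+60]*1.8,0,255).astype(np.uint8)[:,:,::-1],None,fx=10,fy=10,interpolation=cv2.INTER_CUBIC))
c=(.4471,-.139)
f=lambda X:((proj('side',X)-[x,y]+.5)*10-.5).round().tolist()
print('axis foot,top',f([[*c,.042],[*c,.066]]))
for k in range(8):
    a=np.radians(105-30*k-3.1);print(k,f([[c[0]+R*np.cos(a),c[1]+R*np.sin(a),z] for R,z in((.015,.066),(.0215,.042))]))
"
```

```text
t 14.53 pos [ 0.4467 -0.1395  0.1001] yaw -3.46 q [ 0.25  0.74 -0.07  2.15  0.2   0.25 -0.06] op 1.001
shift mm [ 0.6  0.4 85.9] turn deg [-0.01  0.   -0.26]
axis foot,top [[310.0, 287.0], [310.0, 218.0]]
0 [[317.0, 249.0], [321.0, 333.0]]
1 [[289.0, 247.0], [281.0, 330.0]]
2 [[267.0, 237.0], [249.0, 315.0]]
3 [[256.0, 222.0], [235.0, 293.0]]
4 [[260.0, 206.0], [240.0, 270.0]]
5 [[277.0, 193.0], [265.0, 252.0]]
6 [[303.0, 187.0], [300.0, 243.0]]
7 [[330.0, 189.0], [339.0, 246.0]]
```

View pics/d.png

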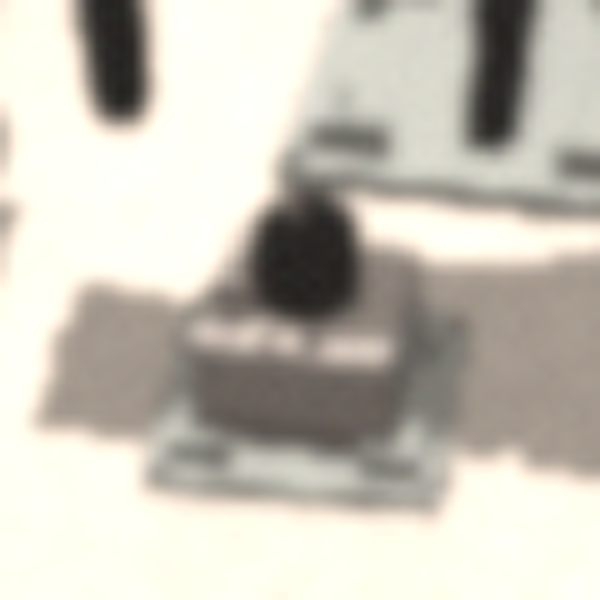

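The crop shows the module seated and square. The line on the far side of the sleeve top, near (297,200), is too faint to read reliably, so I'll swing the arm aside and use the top camera.

Emit:
{"name": "move_arm", "arguments": {
  "targets": [
    [[1,0,0,-60,0,0,0],[1,-50,0,-90,0,0,0],[1,-110,0,-90,0,0,0],[1,-170,0,-90,0,0,0],[1,-230,0,-90,0,0,0],[1,-270,0,-90,0,0,0],[1,-270,0,-90,0,0,0]]
  ]
}}

```text
clock: 15.7
tool_pos: [0.4291, -0.413, 0.1897]
eef_rot: [0.73, 0.684, -0.001, 0.001]
contact_force: [0.2, 0.6, -0.1]
opening: 1.0
finger_force: 0.0
```

```bash
python3 -c "
from h import *
go(.4471,-.1389,.1,-3.2)
n,x,y='top',270,170
a=np.mean([r.snapshot(n).astype(float) for _ in range(6)],0);np.save(f'pics/{n}_e.npy',a)
cv2.imwrite('pics/e.png',cv2.resize(np.clip(a[y:y+54,x:x+60]*1.6,0,255).astype(np.uint8)[:,:,::-1],None,fx=10,fy=10,interpolation=cv2.INTER_CUBIC))
c=(.4471,-.139)
f=lambda X:((proj(n,X)-[x,y]+.5)*10-.5).round().tolist()
print('axis foot,top',f([[*c,.042],[*c,.066]]))
for k in range(8):
    a=np.radians(105-30*k-3.1);print(k,f([[c[0]+R*np.cos(a),c[1]+R*np.sin(a),z] for R,z in((.015,.066),(.0215,.042))]))
y=np.radians(-3.1);cc,k=np.cos(y),np.sin(y)
print('corners',f([[c[0]+cc*p-k*q,c[1]+k*p+cc*q,.042] for p,q in((.028,.028),(.028,-.028),(-.028,-.028),(-.028,.028))]))
"
```

```text
t 15.7 pos [ 0.4291 -0.413   0.1897] yaw -3.75 q [ 0.81  0.71 -0.21  1.71  0.21  0.74  0.43] op 1.0
shift mm [2.749e+02 1.000e-01 8.910e+01] turn deg [-0.03  0.13 -0.55]
axis foot,top [[284.0, 291.0], [291.0, 276.0]]
0 [[229.0, 287.0], [198.0, 307.0]]
1 [[231.0, 255.0], [201.0, 262.0]]
2 [[249.0, 229.0], [226.0, 225.0]]
3 [[278.0, 215.0], [267.0, 205.0]]
4 [[311.0, 217.0], [312.0, 209.0]]
5 [[338.0, 235.0], [350.0, 234.0]]
6 [[352.0, 264.0], [371.0, 274.0]]
7 [[351.0, 296.0], [368.0, 319.0]]
corners [[177.0, 1871.0], [405.0, 1887.0], [392.0, 2113.0], [162.0, 2096.0]]
```

View pics/e.png

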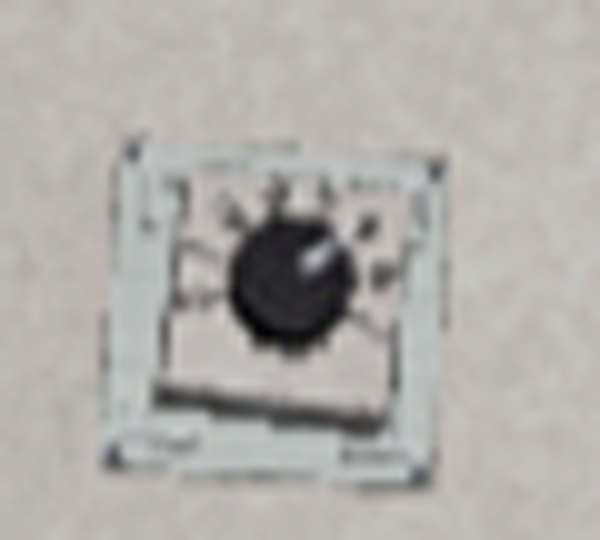

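The top crop shows the line tip at (335,240), pointing at 5 (predicted (338,235)), and the housing lies inside all four lips. Going back to grip the housing.

Emit:
{"name": "move_arm", "arguments": {
  "targets": [
    [[1,60,0,0,0,0,0],[1,120,0,0,0,0,0],[1,180,0,0,0,0,0],[1,240,0,40,0,0,-0.5],[1,275,0,80,0,0,-0.5],[1,275,0,90,0,0,-0.5],[1,275,0,90,0,0,-0.5],[1,275,0,90,0,0,-0.5]]
  ],
  "newtons": 25
}}

```text
clock: 17.0
tool_pos: [0.4475, -0.1359, 0.1011]
eef_rot: [0.725, 0.688, 0.0, 0.001]
contact_force: [0.3, -1.1, -0.4]
opening: 1.0
finger_force: 0.0
```

Emit:
{"name": "move_arm", "arguments": {
  "targets": [
    [[1,0,0,30,0,0,0],[1,0,0,65,0,0,0],[1,0,0,84,0,0,0],[1,0,0,84,0,0,0],[1,0,0,84,0,0,0],[0.5,0,0,84,0,0,0],[0.5,0,0,84,0,0,0],[0.5,0,0,84,0,0,0],[0.5,0,0,84,0,0,0],[0.5,0,0,84,0,0,0]]
  ]
}}

```text
clock: 18.25
tool_pos: [0.4474, -0.1344, 0.0164]
eef_rot: [0.724, 0.689, 0.0, 0.0]
contact_force: [0.7, 0.4, 4.6]
opening: 0.643
finger_force: 24.6
```

```bash
python3 -c "
from h import *
go(.6469,.0131,.13,-3.2)"
```

```text
t 18.25 pos [ 0.4474 -0.1344  0.0164] yaw -2.85 q [ 0.2   0.92 -0.01  2.17  0.25  0.05 -0.11] op 0.643
shift mm [ 157.2  192.  -113.4] turn deg [ 0.04 -0.    0.35]
```

Emit:
{"name": "move_arm", "arguments": {
  "targets": [
    [[0.5,0,0,-20,0,0,0],[0.5,0,0,-60,0,0,0],[0.5,0,0,-113,0,0,0],[0.5,30,36,-118,0,0,0],[0.5,60,71,-118,0,0,0],[0.5,90,107,-118,0,0,0],[0.5,120,142,-118,0,0,0],[0.5,145,172,-118,0,0,0],[0.5,162,192,-118,0,0,0],[0.5,162,192,-118,0,0,0]]
  ]
}}

```text
clock: 19.5
tool_pos: [0.6473, 0.0204, 0.1329]
eef_rot: [0.723, 0.69, 0.0, -0.001]
contact_force: [-0.5, -0.2, -4.3]
opening: 0.64
finger_force: 24.6
```

Emit:
{"name": "move_arm", "arguments": {
  "targets": [
    [[0.5,0,0,20,0,0,0],[0.5,0,0,35,0,0,0],[0.5,0,0,35,0,0,0],[0.5,0,0,35,0,0,0]]
  ]
}}

```text
clock: 20.0
tool_pos: [0.6469, 0.0175, 0.0994]
eef_rot: [0.725, 0.689, 0.0, 0.0]
contact_force: [0.7, -0.5, -3.7]
opening: 0.642
finger_force: 24.6
```

```bash
python3 -c "
from h import *
go(.6469,.0177,.0505,-3.2)
L=[]
for n,x,y in(('top',190,85),('side',135,150)):
    a=np.mean([r.snapshot(n).astype(float) for _ in range(4)],0);np.save(f'pics/{n}_g.npy',a)
    L.append(cv2.resize(np.clip(a[y:y+100,x:x+100]*1.6,0,255).astype(np.uint8)[:,:,::-1],None,fx=4,fy=4,interpolation=cv2.INTER_CUBIC))
cv2.imwrite('pics/g.png',np.hstack(L))"
```

```text
t 20.0 pos [0.6469 0.0175 0.0994] yaw -2.87 q [-0.04  0.89 -0.11  1.6   0.14  0.66 -0.27] op 0.642
shift mm [ 0.2 -0.  48.9] turn deg [0.01 0.   0.33]
```

View pics/g.png

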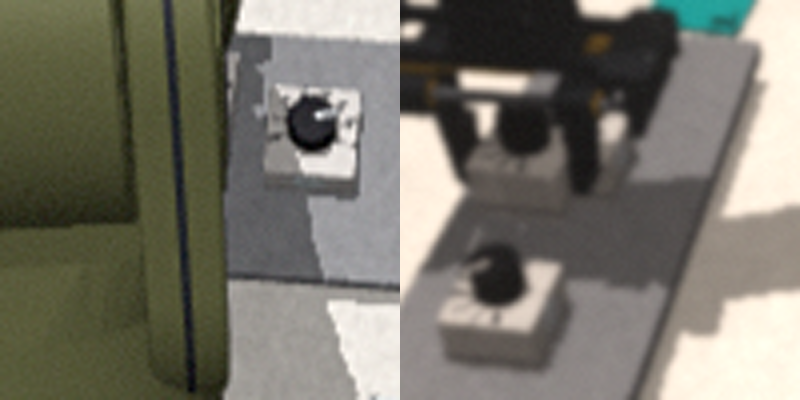

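Side crop: the module hangs level over the gap, with its front bottom edge from (470,197) to (572,210). The left module is unmoved at (500,310). I'll check that edge against the model before lowering.

Run:
```python
from h import *
y=np.radians(-3.1);c,k=np.cos(y),np.sin(y);f=lambda q:((q-[135,150]+.5)*4-.5+[400,0]).round().tolist()
for o in((.6469,.0129,.089),(.6508,.0877,.04)):
    print(f(proj("side",[[o[0]+c*a-k*.028,o[1]+k*a+c*.028,o[2]] for a in(.028,-.028)])))
```

```text
[[477.0, 213.0], [568.0, 221.0]]
[[448.0, 362.0], [542.0, 371.0]]
```

Emit:
{"name": "move_arm", "arguments": {
  "targets": [
    [[0.5,0,0,25,0,0,0],[0.5,0,0,40,0,0,0],[0.5,0,0,45,0,0,0],[0.5,0,0,45,0,0,0],[0.5,0,0,45,0,0,0]]
  ]
}}

```text
clock: 21.02
tool_pos: [0.6476, 0.0179, 0.0549]
eef_rot: [0.725, 0.689, 0.001, 0.0]
contact_force: [-0.0, -0.3, -3.8]
opening: 0.638
finger_force: 24.6
```

No picture views are left, so I'll check the held module's edge rows numerically, using the left module as reference.

```bash
cat >> h.py <<'E'
def prof(a,o,z,half=6,lo=-8,hi=8,b=.028):
    y=np.radians(-3.1);c,k=np.cos(y),np.sin(y); out={}
    L,R=proj("side",[[o[0]+c*d-k*b,o[1]+k*d+c*b,z] for d in(.02,-.02)])
    x=np.linspace(0,1,30);pts=L+(R-L)*x[:,None]
    g=a.mean(2).astype(np.float32)
    return {v:int(cv2.remap(g,pts[:,:1].astype(np.float32),(pts[:,1:]+v).astype(np.float32),1).mean()) for v in np.arange(lo,hi+.5,1.)}
E
python3 - <<'E'
from h import *
a=np.load("pics/side_g.npy");p=r.get_state()["tool_pos"]
b=np.mean([r.snapshot("side").astype(float) for _ in range(4)],0);np.save("pics/side_h.npy",b)
for n,im,o,z in(("held.089",a,(.6469,.0129),.089),("held now",b,(p[0],p[1]-.0046),p[2]-.0104),("left",b,(.6508,.0877),.04)):
    print(n);print(" bottom",list(prof(im,o,z,lo=-6,hi=6).values()));print(" top",list(prof(im,o,z+.036,lo=-6,hi=6).values()))
E
```

```text
held.089
 bottom [52, 52, 51, 48, 45, 46, 48, 49, 49, 49, 48, 48, 47]
 top [32, 40, 50, 59, 64, 66, 65, 60, 55, 52, 52, 52, 52]
held now
 bottom [47, 45, 49, 61, 74, 80, 79, 76, 73, 69, 66, 66, 69]
 top [32, 41, 52, 61, 66, 68, 66, 60, 55, 51, 48, 43, 41]
left
 bottom [56, 56, 56, 53, 49, 51, 61, 74, 83, 85, 86, 87, 87]
 top [57, 77, 99, 114, 119, 120, 113, 95, 73, 60, 57, 57, 56]
```

The held module's top edge sits at +1.5 px, the same offset as the left module's. Its bottom edge is hidden behind the left module. The relative placement is therefore correct, so I'll lower and release.

Emit:
{"name": "move_arm", "arguments": {
  "targets": [
    [[0.5,0,0,2,0,0,0],[0.5,0,0,4,0,0,0],[0.5,0,0,4.5,0,0,0],[0.5,0,0,4.5,0,0,0],[0.5,0,0,4.5,0,0,0]]
  ],
  "newtons": 15
}}

```text
clock: 21.85
tool_pos: [0.647, 0.0178, 0.0505]
eef_rot: [0.725, 0.689, 0.0, 0.0]
contact_force: [-3.9, -0.6, 5.1]
opening: 0.644
finger_force: 14.7
```

Emit:
{"name": "move_arm", "arguments": {
  "targets": [
    [[1,0,0,0,0,0,0],[1,0,0,0,0,0,0],[1,0,0,0,0,0,0],[1,0,0,-30,0,0,0],[1,0,0,-80,0,0,0],[1,0,0,-140,0,0,0],[1,40,-30,-160,0,0,0],[1,90,-70,-160,0,0,0],[1,140,-110,-160,0,0,0],[1,190,-150,-160,0,0,0]]
  ]
}}

```text
clock: 23.1
tool_pos: [0.5082, 0.2129, 0.2099]
eef_rot: [0.725, 0.689, 0.001, -0.0]
contact_force: [2.0, 1.4, 0.2]
opening: 0.996
finger_force: 0.0
```

Emit:
{"name": "move_arm", "arguments": {
  "targets": [
    [[1,50,-10,0,0,0,0],[1,100,-20,0,0,0,0],[1,150,-20,0,0,0,0],[1,150,-20,0,0,0,0],[1,150,-20,0,0,0,0]]
  ]
}}

```text
clock: 23.72
tool_pos: [0.4969, 0.3612, 0.2094]
eef_rot: [0.725, 0.689, -0.001, 0.0]
contact_force: [0.5, -0.6, -0.3]
opening: 0.999
finger_force: 0.0
```

Run:
```python
from h import *
a0=np.load("pics/top.npy")
a=np.mean([r.snapshot("top").astype(float) for _ in range(6)],0);np.save("pics/top_k.npy",a)
L=a0;g=cv2.GaussianBlur(a.mean(2).astype(np.float32),(0,0),.5);g0=a0.mean(2).astype(np.float32)
# white housing components on shelf, and black sleeves
roi=(slice(85,150),slice(165,335))
def comps(g,lo,hi,mn):
    m=((g>lo)&(g<hi)).astype(np.uint8)[roi];n,lab,st,ce=cv2.connectedComponentsWithStats(m)
    return [(ce[i].round(2)+[165,85],st[i].tolist()) for i in range(1,n) if st[i][4]>mn]
print("shelf",np.median(g[roi]))
for nm,im in(("before",g0),("after",g)):
    print(nm,"sleeves/cap",comps(im,-1,28,25)); 
# template match: right module before -> after all
for nm,(u,v) in dict(left=(207,115),right=(268,119)).items():
    T=g0[v-14:v+14,u-14:u+14].copy()
    for lab,im in(("same",g[v-18:v+18,u-18:u+18]),("gap",g[v-22:v+18,225:252] if 0 else g[95:140,215:258])):
        R=cv2.matchTemplate(im,T,cv2.TM_CCOEFF_NORMED);print(nm,lab,cv2.minMaxLoc(R)[1::2])
# sleeve line in gap module, predicted axis
p=(.6469,.0130,.1)
ax=proj("top",[p])[0];print("pred axis",ax)
for k in np.arange(0,12):
    t=np.radians(105-30*k-3.1);q=proj("top",[[p[0]+R*np.cos(t),p[1]+R*np.sin(t),.1] for R in(.007,.009,.011,.013)])
    print(k,cv2.remap(g,q[:,:1].astype(np.float32),q[:,1:].astype(np.float32),1).ravel().round(0))
```

```text
shelf 74.83832
before sleeves/cap [(array([206.35, 112.1 ]), [35, 20, 13, 14, 121]), (array([267.14, 116.04]), [97, 24, 12, 14, 114]), (array([327.24, 129.52]), [156, 38, 14, 14, 156])]
after sleeves/cap [(array([206.5 , 112.23]), [35, 20, 13, 14, 113]), (array([236.87, 113.93]), [67, 22, 12, 14, 108]), (array([267.18, 116.18]), [97, 24, 12, 14, 109]), (array([327.28, 129.57]), [156, 38, 14, 14, 148])]
left same (0.9958713054656982, (4, 4))
left gap (0.8906674385070801, (9, 8))
right same (0.9955575466156006, (4, 4))
right gap (0.8928073644638062, (9, 8))
pred axis [236.46848586 111.22179892]
0 [19. 17. 17. 28.]
1 [17. 18. 23. 49.]
2 [16. 16. 26. 55.]
3 [16. 16. 22. 46.]
4 [33. 20. 23. 51.]
5 [78. 71. 67. 82.]
6 [53. 34. 23. 31.]
7 [23. 21. 19. 17.]
8 [19. 20. 20. 19.]
9 [23. 22. 22. 19.]
10 [19. 19. 20. 18.]
11 [22. 19. 17. 19.]
```

The set module's sleeve is at (236.9,113.9), and the midpoint of its neighbours is (236.8,114.2). The line points at 5, the neighbours and cap are unmoved, and the gripper is clear, so I'm handing in.

```bash
python3 -c "
from plant import r
print(r.finish_job())"
```

```text
the job is handed in; nothing more can be done
None
```

The module was set to 5 in the small aluminium holder, now stands in the middle of the shelf gap with its scale facing the same way as the others, and the job is handed in at about 24 s; no verdict came back.

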